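# Stand the fallen dye bottle up and hold the shaker's dead-man lever

### The job

Stand the fallen dye bottle upright on the shaker's deck, in the lane between the two squat pots, and let go of it. Then press the pad of the spring-loaded dead-man lever down from above until the lever is level, halfway through its travel, and finish while still holding it there: do not let go, and never press it down onto its stop. Leave the pots, the printing block and the dye tub where they stand.

Things in the scene. Friction and masses are not known exactly. Their poses are not given: they have to be found in the camera images.
- shaker: Low grey machine fixed to the bench, 146 x 450 x 52 mm, turned a little. Its flat top is the lane, along its own y: floor 40 mm above the bench, 126 mm wide and 434 mm long inside the steel kerbs, which rise 12 mm above the floor on all four sides. Origin: centre of its underside, on the bench; z up.
- bottle_mid (a point): Centre of the fallen white bottle: half-way along it, on its axis; own z runs base to cap. 140 mm long: square body 46 x 46 mm, from 70 mm below this point to 34 mm above it, then shoulder and grey cap 32 mm across. 0.17 to 0.33 kg. It starts lying on a flat side on the lane's floor, along the lane, cap to the machine's +y. Standing, this point is 110 mm above the bench.
- bottle: The same bottle; origin at the centre of its base, z from base to cap.
- pot_near: Squat round lidded pot, 66 mm across, 68 mm tall, standing in the lane towards its -y end. Origin: centre of its underside. Leave it.
- pot_far: Another pot of the same shape, standing in the lane towards its +y end. Origin: centre of its underside. Leave it.
- lever (a joint): Angle (rad) of the dead-man lever about its level axle. 0: released, raised 0.3 rad above level by its spring. 0.3: level (half travel). 0.6: on its stop. Takes about 4 N at the pad to start, 8 to 9 N at level, 13 N at the stop; it springs back when let go.
- lever_pad (a point): Black rubber pad on the free end of the steel lever, moving with it: 48 mm along the lever, 62 mm across, 16 mm thick. This point: centre of its top face; z normal to that face, x along the lever to the axle (115 mm along x and 9 mm below this point). The top face's centre is 139 mm above the bench when level, about 173 mm when released.
- station: Grey box carrying the lever, 130 x 120 x 95 mm, fixed to the bench, turned a little. Two steel cheeks (to 155 mm up) hold the axle 130 mm above the bench; a thin level steel pointer beside the lever shows the axle's height, reaching 75 mm from the axle towards the pad. Origin: on the bench right under the axle; the lever reaches out along its own -x, the pad clear of the box.
- print_block: Loose wooden printing block with a bar handle, 100 x 70 x 56 mm, on the bench beyond the shaker. Origin: centre of its underside. Leave it.
- dye_tub: Loose white round tub, 132 mm across, 120 mm tall, on the bench behind the work. Origin: centre of its underside. Leave it.
There are look-alikes about, which are no part of the job. What is shaped like the bottle but purple or red is not meant.

How it is judged:
By the outcome, as a careful person would: the job done as asked, in the order asked, and still so for the second after the job is handed in, while the arm keeps its last pose, push and grip.
It also fails if it takes over 58 s, if anything falls off the work surface, if the arm or the gripper's body presses on something with over 40 N, if the wrist force passes 120 N, or if a joint passes its speed limit or range.

### The arm

A 6-joint arm with a two-finger parallel gripper is mounted at the origin on the work surface. World frame = base frame: x ahead of the robot, y to its left, z up, the work surface at z = 0. Lengths are in m, angles in rad, forces in N, time in s.
With the tool pointing down it reaches from about 0.35 to 0.975 m from the base axis. Payload 4.9 kg.
Tool frame: the origin (TCP) lies between the finger pads; the fingertips stand 19 mm ahead of it and the grasp point (between the pads) is the TCP; z points along the fingers, y is the direction in which the jaws open and shut (so a half turn about z gives the same grasp; the last joint's range is limited). The gripper opens to 85 mm and grips with 20 to 120 N. Pads are 22 mm wide; open, the fingers measure 114 mm over their backs; the gripper's body (76 mm by 85 mm) begins 54 mm behind the grasp point. The pads swing forward as they close: fully open they stand 13 mm farther back than shut.
Start: joints at [-1.434, 0.053, 1.613, -0, 1.476, -0.119], TCP at [0.158, -0.605, 0.25] pointing down, gripper open.
Joint ranges: [-3.01, 3.01], [-1.01, 2.22], [0.06, 2.58], [-1.02, 4.17], [0.09, 2.62], [-3.14, 3.14]. Speed limits (rad/s): [2.57, 2.57, 3.14, 3.14, 3.14, 3.14].

### API

Orientations are given as a unit quaternion [w, x, y, z].
In Python, from plant import state, grab_frame, calibration, job_done gives the robot as it stands. The module is installed in compiled form; this text tells all that it offers.
- The arm moves only by the tool servo_tool, never from a script. Its argument "deltas" is a list that holds one entry, the list of rows, each a list of 5 numbers: the finger opening in mm, from 0 to 85.4, then the shift along the world's x, y, z in mm, then the turn about the world's z in units of 6 degrees (1.0 is 6 degrees). A call has 1 to 5 rows; each row is the pose to reach, as a shift and turn from the pose commanded when the call began; what a row does not reach only later rows make up. A row lasts 1/8 s, in which the tool goes at most 62.5 mm and 10.7 degrees, less where a joint would pass 70% of its speed; a pose out of reach is approached as far as the arm can. A call with a gripper value outside its range is refused whole. The fingers move at their own pace and stop on an object; the grip force is fixed at half the most. Time passes only in rows, so rows that repeat a pose let the fingers close. It gives the time, the measured TCP pose, the force and the opening at its end, in the units of the state.
- state(): the state, without advancing time (a new reading comes with each control period).
- grab_frame(name): name is "scene" or "top"; returns the picture (480x640x3 uint8, red, green, blue); there is no depth.
- calibration(name): a dict with "intrinsics" (3x3 intrinsics, pixels), "world_from_camera" (4x4, takes a point from camera to world coordinates). Camera axes: x right, y down, z forward; pixel columns grow to the right and rows downward; lengths in m; the calibration is good to about 2 mm. A picture is of the moment at which its call begins. calibration takes no time and is no camera call.
- job_done(): hands the job in, once; it reports no verdict.
The state is a dict: "time": time; "joint_pos": joint angles; "joint_vel": joint speeds; "joint_efforts": joint torques, N m; "tool_pos": TCP position; "tool_rot": TCP orientation; "contact_force": force on the tool from outside, world axes, zero at the start; "ft_torque": the same for the moment, N m; "gripper_width": opening from 0.0 (shut) to 1.0 (fully open).
Only numpy, scipy, OpenCV 4.12 (cv2) and the standard library are available. Lean on these libraries where they do the work, as an engineer would, in place of code of your own. Each camera call takes 0.05 s, during which the arm holds its last target.

## Working session

There is one attempt and no reset: what is moved stays moved. The work goes in short steps, Python scripts to look and compute and a tool call to move; the robot and the scene stay as the last step left them, time stands still between calls to the robot, and variables do not carry over. Pictures are saved under pics/ and viewed, and the job is handed in when it is done.

Besides the shell and the picture viewer there is one more tool, called after "Request:" as name(argument=value, ...), one argument or row to a line, values as JSON. servo_tool: Moves the arm, as the interface text tells. Its arguments: {"type":"object","properties":{"deltas":{"type":"array","items":{"type":"array","items":{"type":"array","items":{"type":"number"}}}}},"required":["deltas"]}

```bash
mkdir -p pics; ls
python3 - <<'E'
from plant import *
import cv2
s=state()
for k in s: print(k,s[k])
for n in("scene","top"):
    im=grab_frame(n); cv2.imwrite(f"pics/{n}0.png",im[:,:,::-1]); c=calibration(n); print(n,c)
E
```

```text
pics
time 0.0
joint_pos [-1.43398444e+00  5.33647123e-02  1.61427581e+00 -1.34492918e-05
  1.47598936e+00 -1.19005232e-01]
joint_vel [-0.00014411  0.00041388 -0.00039891  0.00016006 -0.00017311 -0.00046514]
joint_efforts [-1.07161781e-03 -3.93685412e+01 -3.70177603e+01 -1.82365479e-04
  7.17422459e-03 -8.19552554e-06]
tool_pos [ 0.15806247 -0.60408915  0.24906897]
tool_rot [-1.01851394e-03  9.91830250e-01  1.27560641e-01 -1.57624645e-05]
contact_force [ 0.16175685  0.69667725 -0.54066967]
ft_torque [-0.00816486 -0.00157797  0.01468986]
gripper_width 0.9961159432184001
scene {'intrinsics': array([[461.2954333 ,   0.        , 313.11505456],
       [  0.        , 461.2954333 , 238.63699005],
       [  0.        ,   0.        ,   1.        ]]), 'world_from_camera': array([[ 0.56809262,  0.49113651, -0.66034514,  1.29543741],
       [ 0.82294647, -0.33369459,  0.4597902 , -0.51507513],
       [ 0.00546615, -0.80463212, -0.59374849,  0.81781941],
       [ 0.        ,  0.        ,  0.        ,  1.        ]])}
top {'intrinsics': array([[539.46255973,   0.        , 321.52654858],
       [  0.        , 539.46255973, 230.18222172],
       [  0.        ,   0.        ,   1.        ]]), 'world_from_camera': array([[-0.02025352, -0.98894322,  0.14690509,  0.37718415],
       [-0.99959873,  0.01711937, -0.02256767,  0.01592885],
       [ 0.01980322, -0.14730322, -0.98889312,  1.21093647],
       [ 0.        ,  0.        ,  0.        ,  1.        ]])}
```

View pics/scene0.png

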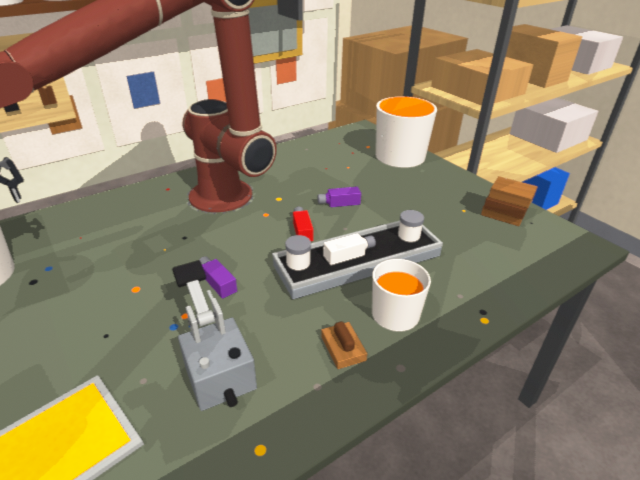

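View pics/top0.png

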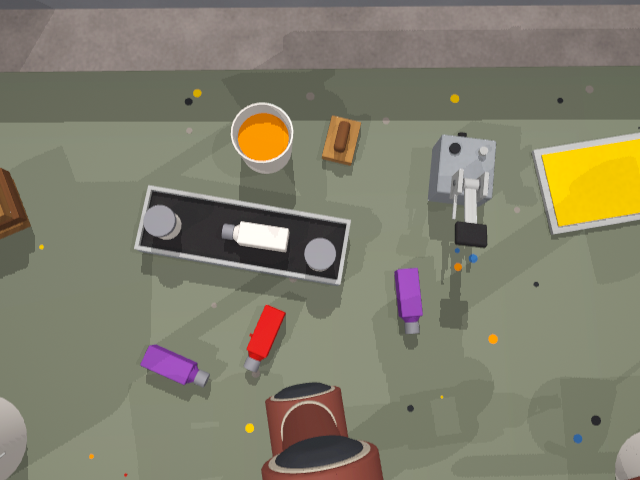

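The candidates for the bottle in the top view are white (262,237), red (265,335), purple (175,365) and purple (408,295). In the scene view they are white (346,248), red (303,225), purple (344,197) and purple (219,278). The description picks the white one with the grey cap, lying in the lane between the pots. I'll check it in a close crop and measure.

```bash
cat > h.py <<'E'
import numpy as np, cv2
from plant import *
C={n:calibration(n) for n in("scene","top")}
def ray(n,p):
    K=C[n]["intrinsics"];T=C[n]["world_from_camera"]
    d=T[:3,:3]@np.linalg.solve(K,[p[0],p[1],1.]); return T[:3,3],d/np.linalg.norm(d)
def plane(n,p,z):
    o,d=ray(n,p); return o+d*(z-o[2])/d[2]
def tri(pt,ps):
    o1,d1=ray("top",pt);o2,d2=ray("scene",ps)
    A=np.stack([d1,-d2],1);t=np.linalg.lstsq(A,o2-o1,rcond=None)[0]
    a=o1+d1*t[0];b=o2+d2*t[1];return (a+b)/2,np.linalg.norm(a-b)
def proj(n,X):
    T=np.linalg.inv(C[n]["world_from_camera"]);v=C[n]["intrinsics"]@(T[:3,:3]@np.array(X)+T[:3,3]);return v[:2]/v[2]
def crop(im,x0,y0,w,h,k,f):
    cv2.imwrite(f,cv2.resize(im[y0:y0+h,x0:x0+w,::-1],None,fx=k,fy=k,interpolation=cv2.INTER_CUBIC))
E
python3 - <<'E'
from h import *
t=cv2.imread("pics/top0.png")[:,:,::-1];s=cv2.imread("pics/scene0.png")[:,:,::-1]
crop(t,130,180,230,110,3.4,"pics/tc.png");crop(s,270,190,180,110,4.4,"pics/sc.png")
crop(t,420,125,90,160,3.5,"pics/tl.png");crop(s,165,250,100,160,3.7,"pics/sl.png")
E
```

```text
(no output)
```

View pics/tc.png

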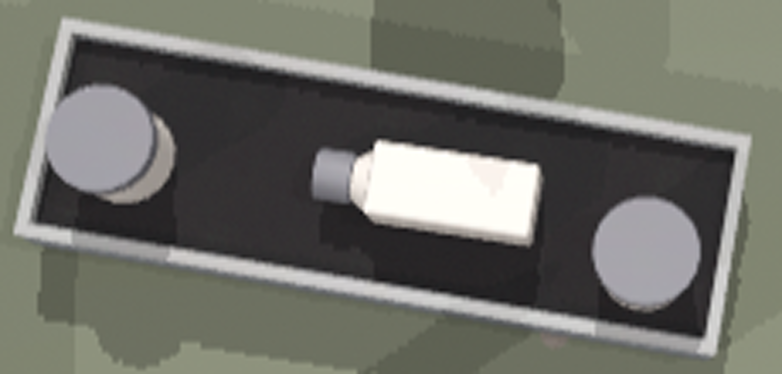

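View pics/sc.png

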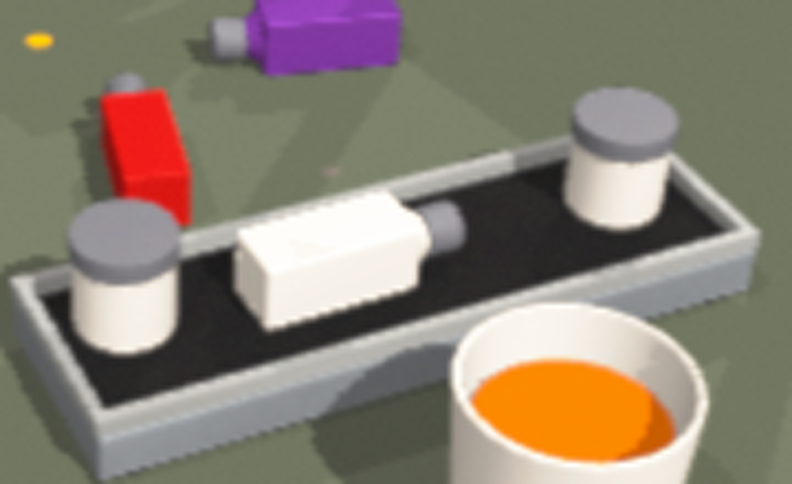

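View pics/tl.png

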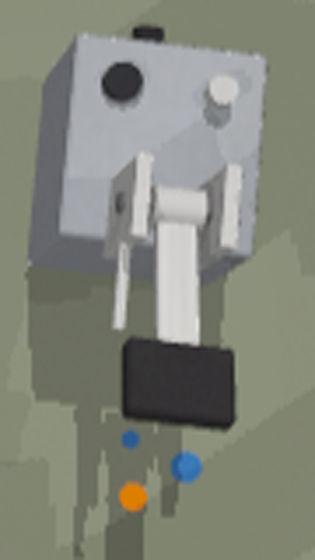

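View pics/sl.png

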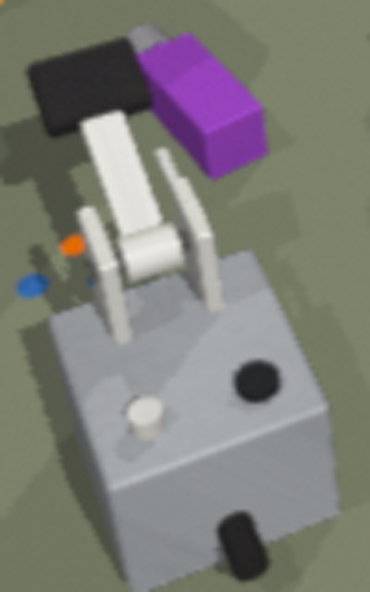

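Run:
```python
from h import *
np.set_printoptions(precision=4,suppress=True)
T=lambda u,v:(u/3.4+130,v/3.4+180)
S=lambda u,v:(u/4.4+270,v/4.4+190)
cs={}
for n,a,b in[("b+x",(540,166),(272,268)),("b-x",(530,240),(237,236)),("s-x",(365,216),(392,193)),("s+x",(378,141),(421,235)),
  ("potnear",(646,248),(125,235)),("potfar",(101,139),(624,122)),
  ("kerb -y+x",(748,137),(102,415)),("kerb-y-x",(712,352),(14,283)),("kerb+y+x",(66,20),(757,236)),]:
    X,e=tri(T(*a),S(*b));cs[n]=X;print(n,X,"gap mm",e*1e3)
# planes
ks=[plane("top",T(*p),.052) for p in[(748,137),(712,352),(18,235),(66,20)]]
for k in ks:print(k)
c=np.mean(ks,0);ax=(ks[3]-ks[0]+ks[2]-ks[1])/2;print("shaker",c,np.linalg.norm(ax),np.degrees(np.arctan2(ax[1],ax[0])),np.linalg.norm(ks[1]-ks[0]))
bs=[plane("top",T(*p),.086) for p in[(540,166),(530,240),(365,216),(378,141)]]
c=np.mean(bs,0);ax=(bs[2]-bs[1]+bs[3]-bs[0])/2;u=ax/np.linalg.norm(ax)
print("body",c,np.linalg.norm(ax),np.degrees(np.arctan2(ax[1],ax[0])),"mid",c+u*.018,"cap60",c+u*.078,'base',c-u*.052, np.linalg.norm(bs[0]-bs[1]))
for h in(.063,.079):
  print("cap end",plane("top",T(314,174),h),plane("top",T(334,176),h))
print("pots",plane("top",T(646,248),.108),plane("top",T(101,139),.108))
# mask
t=cv2.imread("pics/top0.png");m=(t.min(2)>215).astype(np.uint8);m[:210]=0;m[260:]=0;m[:,:230]=0;m[:,300:]=0
cn=max(cv2.findContours(m,0,2)[0],key=cv2.contourArea);r=cv2.minAreaRect(cn);print(r,[plane("top",p,.086) for p in cv2.boxPoints(r)])
# pad
T=lambda u,v:(u/3.5+420,v/3.5+125);S=lambda u,v:(u/3.7+165,v/3.7+250)
P=[((125,340),(130,40)),((235,348),(30,65)),((232,420),(50,128)),((123,412),(150,98))]
# order: top view: left-near-axle(+y), right-near-axle(-y), right-free, left-free
P=[((125,340),(152,92)),((235,348),(52,126)),((232,420),(32,72)),((123,412),(128,42))]
q=[]
for a,b in P:
    X,e=tri(T(*a),S(*b));q.append(X);print("pad",X,e*1e3)
print(np.mean(q,0))
q=[plane("top",T(*a),.173) for a,_ in P];print(np.mean(q,0))
print("axle",[tri(T(*a),S(*b)) for a,b in[((182,205),(152,250))]])
```

```text
b+x [0.5498 0.0609 0.0841] gap mm 4.024672752480141
b-x [0.5046 0.068  0.0765] gap mm 4.282898782887623
s-x [0.5226 0.1718 0.0768] gap mm 8.131395658260105
s+x [0.5679 0.1612 0.0772] gap mm 2.162397649952642
potnear [ 0.4948 -0.0046  0.1021] gap mm 1.5177580624549671
potfar [0.5685 0.3274 0.0974] gap mm 1.5116818131474512
kerb -y+x [ 0.571  -0.0716  0.0517] gap mm 3.359118198773496
kerb-y-x [ 0.4337 -0.0465  0.045 ] gap mm 0.9446937150470126
kerb+y+x [0.6563 0.3669 0.0443] gap mm 2.291474265503441
[ 0.5701 -0.0731  0.052 ]
[ 0.4332 -0.0465  0.052 ]
[0.5152 0.3901 0.052 ]
[0.6537 0.3636 0.052 ]
shaker [0.543  0.1585 0.052 ] 0.44440646286956137 79.257790680184 0.13946090509012823
body [0.5339 0.1128 0.086 ] 0.10217151832493723 80.39337196386286 mid [0.5369 0.1306 0.086 ] cap60 [0.5469 0.1897 0.086 ] base [0.5252 0.0615 0.086 ] 0.04647184704111673
cap end [0.5492 0.2023 0.063 ] [0.5477 0.1898 0.063 ]
cap end [0.5468 0.1998 0.079 ] [0.5454 0.1874 0.079 ]
pots [ 0.4938 -0.0051  0.108 ] [0.5662 0.3238 0.108 ]
((259.8728332519531, 234.82656860351562), (53.37207794189453, 20.37566375732422), 8.746162414550781) [array([0.525 , 0.1784, 0.086 ]), array([0.5677, 0.1721, 0.086 ]), array([0.5484, 0.0613, 0.086 ]), array([0.5059, 0.0682, 0.086 ])]
pad [ 0.5446 -0.2737  0.1622] 0.7323604893281151
pad [ 0.5395 -0.3343  0.1628] 3.9012385977665676
pad [ 0.4974 -0.328   0.1704] 2.6425863311509024
pad [ 0.5026 -0.2688  0.1692] 0.3295695947672756
[ 0.521  -0.3012  0.1662]
[ 0.5197 -0.3     0.173 ]
axle [(array([ 0.6304, -0.3187,  0.1312]), np.float64(0.004910132550539554))]
```

The crop confirms the choice: white body and grey cap, lying along the lane with the cap towards +y. The cap centre is near (0.547, 0.190) and the lane axis is at about 80°. Standing it straight up about its base edge would bring it too near the near pot, so I'll stand it about mid-lane. First I'll move over the cap.

Request:
servo_tool(
  deltas=[
    [[60, 26, 53, 0, 1.5], [60, 52, 106, 0, 3], [60, 78, 159, 0, 4.5], [60, 104, 212, 0, 6], [60, 130, 265, 0, 7.5]],
  ],
)

```text
time: 0.72
tool_pos: [0.2885, -0.3377, 0.2498]
tool_rot: [-0.0, 0.866, 0.499, 0.0]
contact_force: [1.1, -0.8, -0.1]
gripper_width: 0.702
```

Request:
servo_tool(
  deltas=[
    [[60, 26, 53, 0, 1.5], [60, 52, 106, 0, 3], [60, 78, 159, 0, 3.4], [60, 104, 212, 0, 3.4], [60, 130, 265, 0, 3.4]],
  ],
)

```text
time: 1.35
tool_pos: [0.4184, -0.0727, 0.2501]
tool_rot: [0.0, 0.766, 0.643, 0.0]
contact_force: [0.3, -0.4, -0.6]
gripper_width: 0.702
```

Request:
servo_tool(
  deltas=[
    [[60, 26, 53, 0, 0], [60, 52, 106, 0, 0], [60, 78, 159, 0, 0], [60, 104, 212, 0, 0], [60, 129, 264, 0, 0]],
  ],
)

```text
time: 1.98
tool_pos: [0.5475, 0.1914, 0.2497]
tool_rot: [-0.0, 0.766, 0.643, -0.0]
contact_force: [0.6, -0.2, 0.6]
gripper_width: 0.701
```

Request:
servo_tool(
  deltas=[
    [[60, 0, 0, -50, 0], [60, 0, 0, -90, 0], [60, 0, 0, -100, 0], [60, 0, 0, -100, 0]],
  ],
)

```text
time: 2.48
tool_pos: [0.547, 0.1892, 0.1502]
tool_rot: [-0.0, 0.766, 0.643, -0.0]
contact_force: [1.1, 0.4, 0.8]
gripper_width: 0.7
```

Run:
```python
from h import *
s=state();print(s["time"],s["tool_pos"],s["tool_rot"],s["contact_force"],s["gripper_width"]*85.4)
t=grab_frame("top");c=grab_frame("scene")
crop(t,130,150,230,140,3.4,"pics/t1.png");crop(c,230,150,220,150,3.5,"pics/s1.png")
```

```text
2.475 [0.54699151 0.18920588 0.15021056] [-1.90480659e-04  7.65781766e-01  6.43100401e-01 -3.53716841e-04] [1.06783305 0.44452616 0.82672643] 59.78366843280207
```

View pics/t1.png

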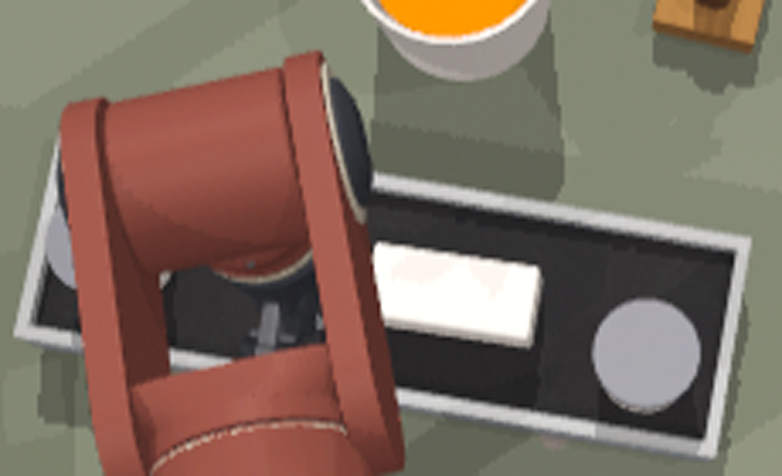

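View pics/s1.png

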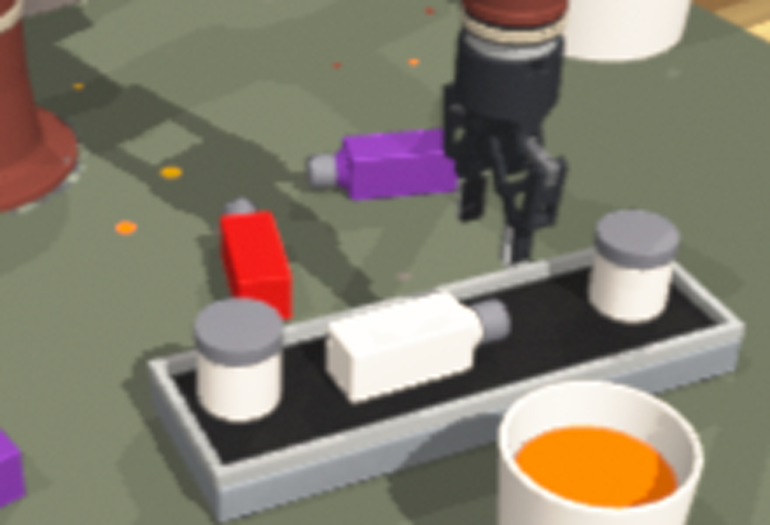

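The fingers are above the cap with the jaw across the lane and nothing disturbed. The scene crop shows the bottle clear, with its cap at about (492,320). Descending and closing.

Request:
servo_tool(
  deltas=[
    [[60, 0, 0, -40, 0], [60, 0, 0, -65, 0], [60, 0, 0, -80, 0], [60, 0, 0, -80, 0]],
  ],
)

```text
time: 3.08
tool_pos: [0.5473, 0.1893, 0.0706]
tool_rot: [-0.0, 0.766, 0.643, -0.0]
contact_force: [-0.5, -1.0, 0.1]
gripper_width: 0.701
```

Request:
servo_tool(
  deltas=[
    [[34, 0, 0, 0, 0], [34, 0, 0, 0, 0], [34, 0, 0, 0, 0], [34, 0, 0, 0, 0]],
  ],
)

```text
time: 3.58
tool_pos: [0.5476, 0.1894, 0.0709]
tool_rot: [0.0, 0.766, 0.643, 0.001]
contact_force: [0.8, 1.0, 1.4]
gripper_width: 0.395
```

Request:
servo_tool(
  deltas=[
    [[31, 0, 0, 0, 0], [31, 0, 0, 0, 0], [31, 0, 0, 0, 0], [31, 0, 0, 0, 0]],
  ],
)

```text
time: 4.08
tool_pos: [0.5477, 0.1895, 0.0709]
tool_rot: [0.0, 0.766, 0.643, 0.001]
contact_force: [1.2, -0.1, 5.9]
gripper_width: 0.37
```

Run:
```python
from h import *
s=state();print(s["time"],s["tool_pos"],s["contact_force"],s["gripper_width"]*85.4)
c=grab_frame("scene")
crop(c,270,170,200,130,3.8,"pics/s2.png")
```

```text
4.075 [0.54767647 0.18948665 0.07090658] [ 1.17871315 -0.11487491  5.88612921] 31.594948251249708
```

View pics/s2.png

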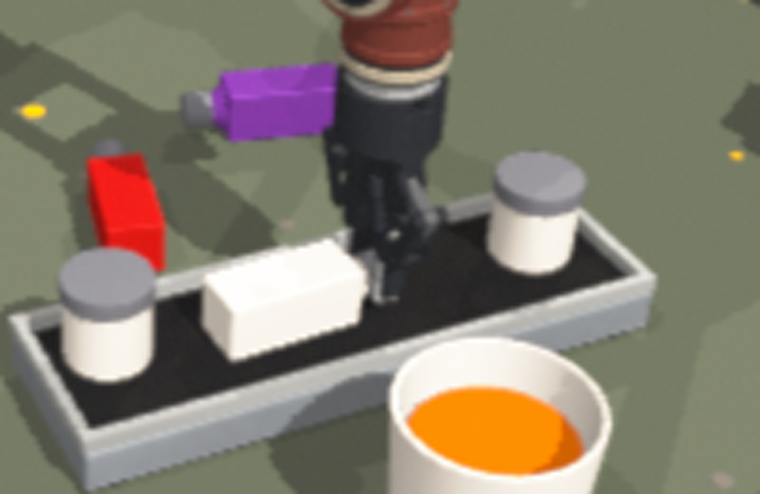

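Request:
servo_tool(
  deltas=[
    [[31, 0, 0, 5, 0], [31, 0, -1, 12, 0], [31, 0, -2, 20, 0], [31, 0, -2, 20, 0]],
  ],
)

```text
time: 4.62
tool_pos: [0.5473, 0.1874, 0.0909]
tool_rot: [0.0, 0.766, 0.643, 0.0]
contact_force: [1.4, 0.5, -1.4]
gripper_width: 0.365
```

Run:
```python
from h import *
s=state();print(s["time"],s["tool_pos"],s["contact_force"],s["ft_torque"],s["gripper_width"]*85.4)
c=grab_frame("scene")
crop(c,270,170,200,130,3.8,"pics/s3.png")
```

```text
4.625 [0.54731546 0.18739339 0.09091179] [ 1.37079014  0.47997292 -1.43381841] [ 0.1709566  -0.02167922  0.02842241] 31.159468845580896
```

View pics/s3.png

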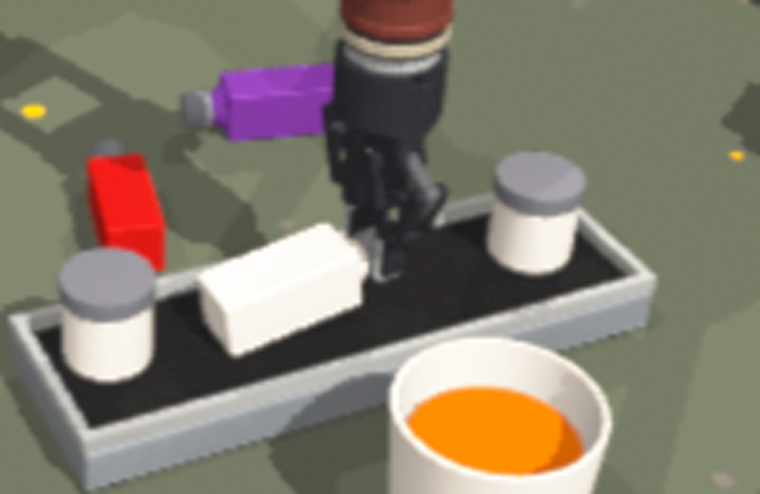

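The bottle pivots in the light grip with its base staying on the deck. I'll grip slightly tighter and go on in steps.

Request:
servo_tool(
  deltas=[
    [[30.5, 0, 0, 0, 0], [30.5, -1, -4, 8, 0], [30.5, -1, -8, 16, 0], [30.5, -2, -10, 25, 0], [30.5, -2, -10, 25, 0]],
  ],
)

```text
time: 5.3
tool_pos: [0.5459, 0.1773, 0.1168]
tool_rot: [0.001, 0.766, 0.643, 0.001]
contact_force: [-0.6, 0.5, -2.9]
gripper_width: 0.363
```

Run:
```python
from h import *
s=state();print(s["time"],s["tool_pos"],s["contact_force"],s["ft_torque"],s["gripper_width"]*85.4)
c=grab_frame("scene")
crop(c,270,170,200,130,3.8,"pics/s4.png")
```

```text
5.3 [0.54594952 0.17729705 0.11680041] [-0.55543923  0.5185726  -2.92942047] [0.19798656 0.00318    0.00119242] 31.016697317975563
```

View pics/s4.png

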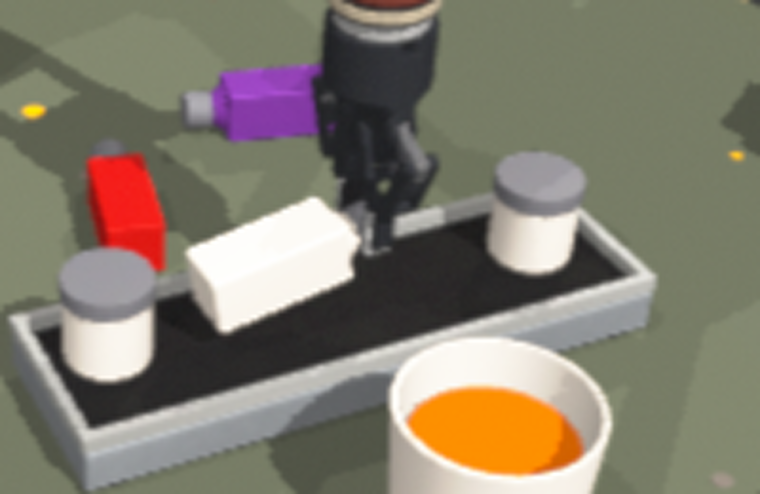

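Now it is held rigid: about 2.9 N, full weight, base off the deck. I'll ease the grip so it swings down.

Request:
servo_tool(
  deltas=[
    [[31, 0, 0, 0, 0], [31, 0, 0, 0, 0], [31, 0, 0, 0, 0]],
  ],
)

```text
time: 5.72
tool_pos: [0.5449, 0.1774, 0.115]
tool_rot: [-0.0, 0.766, 0.643, -0.0]
contact_force: [0.2, -0.4, -3.0]
gripper_width: 0.367
```

```bash
cat > look.py <<'E'
import sys
from h import *
s=state();print(round(s["time"],2),s["tool_pos"].round(4),s["contact_force"].round(1),s["ft_torque"].round(2),round(s["gripper_width"]*85.4,2))
c=grab_frame("scene")
crop(c,270,150,200,150,3.8,"pics/%s.png"%sys.argv[1])
E
python3 look.py s5
```

```text
5.72 [0.5449 0.1774 0.115 ] [ 0.2 -0.4 -3. ] [ 0.19 -0.03 -0.01] 31.31
```

View pics/s5.png

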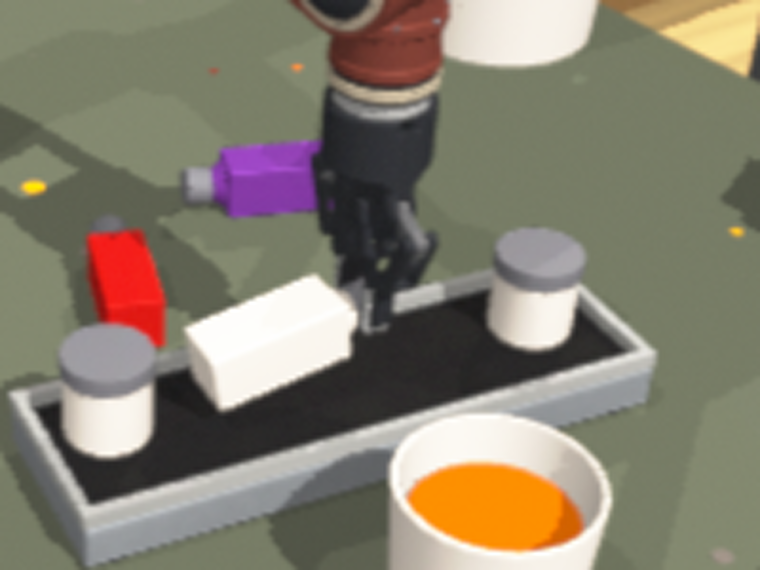

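Request:
servo_tool(
  deltas=[
    [[31.3, 0, 0, 0, 0], [31.3, 0, 0, 0, 0]],
  ],
)

```text
time: 6.02
tool_pos: [0.5453, 0.1772, 0.1156]
tool_rot: [0.0, 0.766, 0.643, -0.0]
contact_force: [0.1, -1.4, -1.4]
gripper_width: 0.364
```

Request:
servo_tool(
  deltas=[
    [[31.5, 0, 0, 0, 0], [31.5, 0, 0, 0, 0]],
  ],
)

```text
time: 6.28
tool_pos: [0.5453, 0.1773, 0.1155]
tool_rot: [0.0, 0.766, 0.643, 0.0]
contact_force: [-0.2, -0.8, -1.0]
gripper_width: 0.372
```

```bash
python3 look.py s6
```

```text
6.28 [0.5453 0.1773 0.1155] [-0.2 -0.8 -1. ] [-0.08  0.   -0.02] 31.74
```

View pics/s6.png

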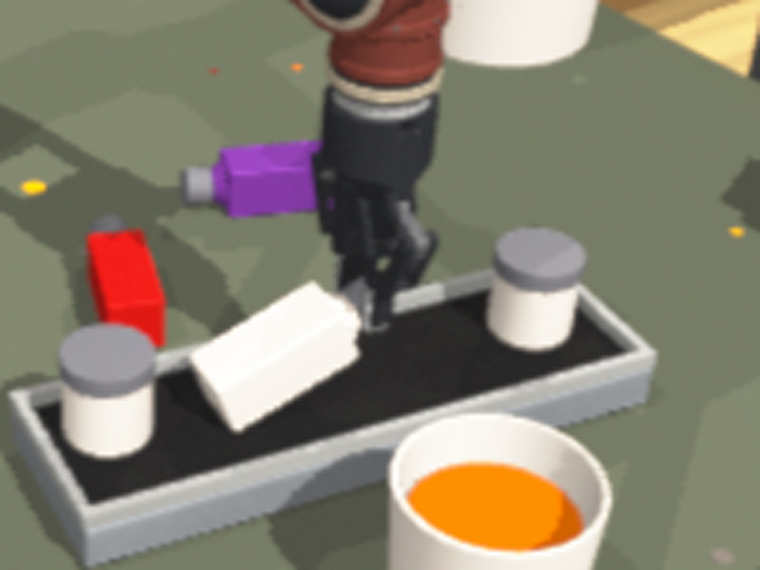

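It swung down again, with the base on the deck and the cap still in the pads. I'll repeat: tighten slightly, lift, ease.

Request:
servo_tool(
  deltas=[
    [[31, 0, 0, 0, 0], [31, 0, 1, 8, 0], [31, 0, 1, 16, 0], [31, 0, 1, 25, 0], [31, 0, 1, 25, 0]],
  ],
)

```text
time: 6.95
tool_pos: [0.5461, 0.1787, 0.142]
tool_rot: [0.001, 0.766, 0.643, 0.001]
contact_force: [0.0, 0.6, -1.6]
gripper_width: 0.37
```

Request:
servo_tool(
  deltas=[
    [[31.3, 0, 0, 0, 0], [31.3, 0, 0, 0, 0], [31.4, 0, 0, 0, 0], [31.5, 0, 0, 0, 0]],
  ],
)

```text
time: 7.45
tool_pos: [0.5454, 0.1785, 0.1406]
tool_rot: [0.0, 0.766, 0.643, 0.0]
contact_force: [1.7, 2.8, 1.3]
gripper_width: 0.37
```

```bash
python3 look.py s7
```

```text
7.45 [0.5454 0.1785 0.1406] [1.7 2.8 1.3] [ 0.33 -0.23  0.09] 31.62
```

View pics/s7.png

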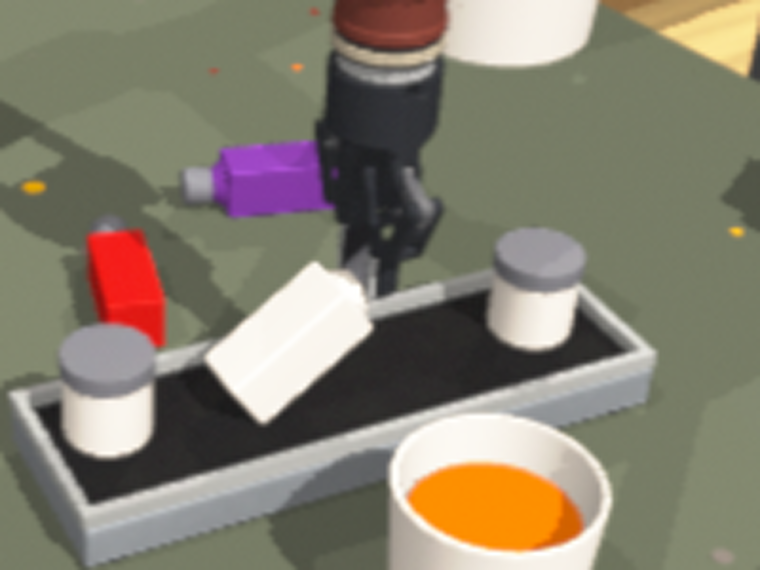

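Request:
servo_tool(
  deltas=[
    [[31, 0, 0, 0, 0], [31, 0, 0, 8, 0], [31, 0, -1, 16, 0], [31, 0, -2, 25, 0], [31, 0, -2, 25, 0]],
  ],
)

```text
time: 8.12
tool_pos: [0.5457, 0.1763, 0.1665]
tool_rot: [0.0, 0.766, 0.643, 0.001]
contact_force: [-0.1, -0.3, -2.8]
gripper_width: 0.364
```

Request:
servo_tool(
  deltas=[
    [[31.3, 0, 0, 0, 0], [31.3, 0, 0, 0, 0], [31.4, 0, 0, 0, 0], [31.4, 0, 0, 0, 0]],
  ],
)

```text
time: 8.62
tool_pos: [0.545, 0.1763, 0.1651]
tool_rot: [-0.0, 0.766, 0.643, -0.0]
contact_force: [-0.6, -0.2, -3.1]
gripper_width: 0.368
```

```bash
python3 look.py s8
```

```text
8.62 [0.545  0.1763 0.1651] [-0.6 -0.2 -3.1] [ 0.08 -0.02  0.02] 31.47
```

View pics/s8.png

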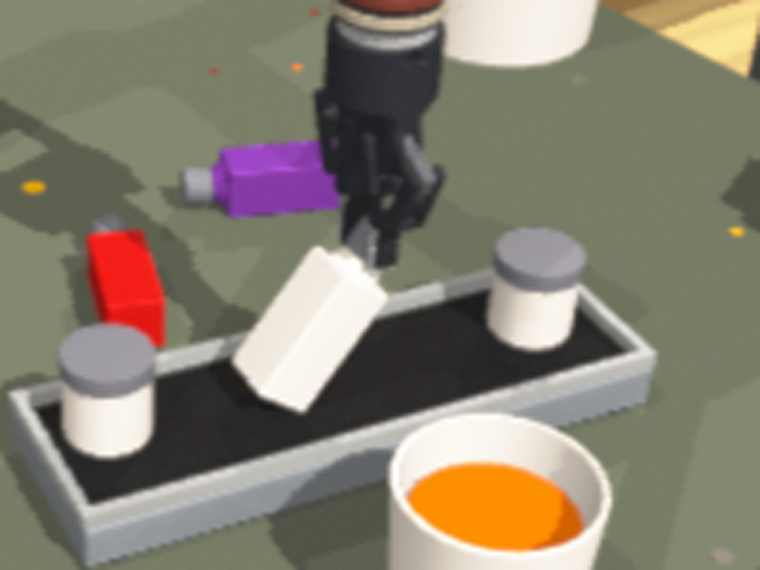

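Request:
servo_tool(
  deltas=[
    [[31.3, 0, 0, 8, 0], [31.4, 0, 0, 15, 0], [31.5, 0, 0, 15, 0], [31.5, 0, 0, 15, 0]],
  ],
)

```text
time: 9.18
tool_pos: [0.5451, 0.1763, 0.1804]
tool_rot: [0.0, 0.766, 0.643, 0.0]
contact_force: [-0.5, 1.0, -2.6]
gripper_width: 0.373
```

```bash
python3 look.py s9
```

```text
9.18 [0.5451 0.1763 0.1804] [-0.5  1.  -2.6] [ 0.09 -0.   -0.01] 31.84
```

View pics/s9.png

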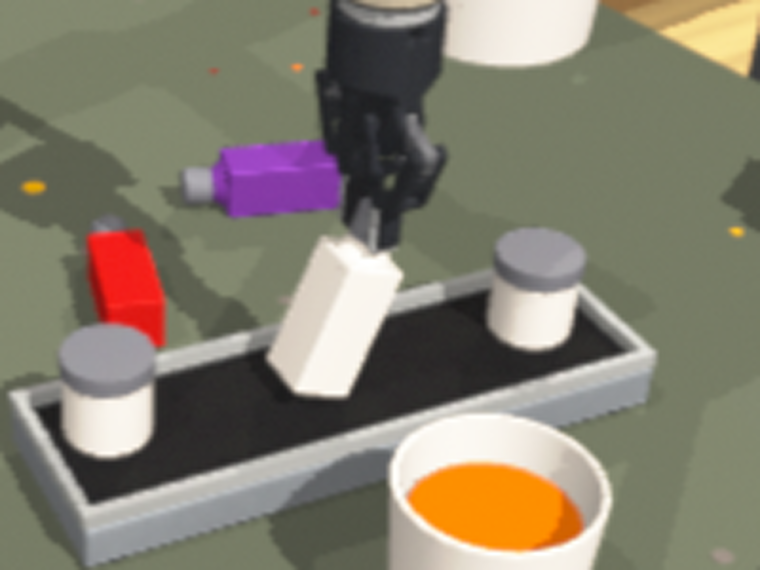

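Request:
servo_tool(
  deltas=[
    [[31.5, 0, 0, -3, 0], [31.5, 0, 0, -5, 0], [31.5, 0, 0, -5, 0]],
  ],
)

```text
time: 9.6
tool_pos: [0.5459, 0.1769, 0.177]
tool_rot: [0.0, 0.766, 0.643, 0.001]
contact_force: [-1.6, 1.3, 4.8]
gripper_width: 0.371
```

Request:
servo_tool(
  deltas=[
    [[31.5, -1, -5, 0, 0], [31.5, -2, -10, 1, 0], [31.5, -2, -14, 1, 0], [31.5, -3, -18, 1, 0], [31.5, -3, -18, 1, 0]],
  ],
)

```text
time: 10.22
tool_pos: [0.5431, 0.1583, 0.1781]
tool_rot: [0.001, 0.766, 0.643, 0.001]
contact_force: [-0.4, 0.6, 7.1]
gripper_width: 0.365
```

```bash
python3 look.py s10
```

```text
10.22 [0.5431 0.1583 0.1781] [-0.4  0.6  7.1] [0.28 0.26 0.  ] 31.21
```

View pics/s10.png

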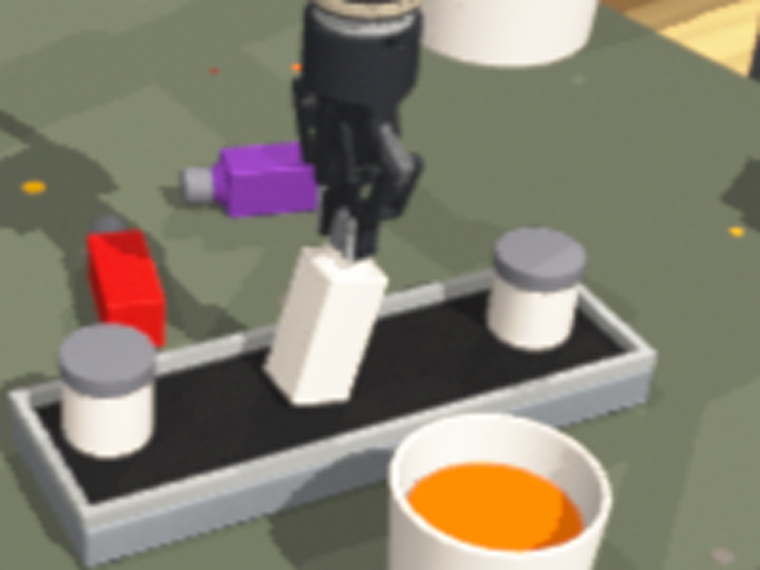

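Tilt is down to about 12°. Continuing the arc.

Request:
servo_tool(
  deltas=[
    [[31.5, -1, -5, 0, 0], [31.5, -2, -10, 0, 0], [31.5, -3, -16, 0, 0], [31.5, -4, -20, 0, 0], [31.5, -4, -20, 0, 0]],
  ],
)

```text
time: 10.9
tool_pos: [0.5384, 0.1379, 0.1766]
tool_rot: [0.0, 0.766, 0.643, 0.0]
contact_force: [0.3, -0.3, 3.6]
gripper_width: 0.364
```

```bash
python3 look.py s11
```

```text
10.9 [0.5384 0.1379 0.1766] [ 0.3 -0.3  3.6] [ 0.01 -0.07 -0.03] 31.1
```

View pics/s11.png

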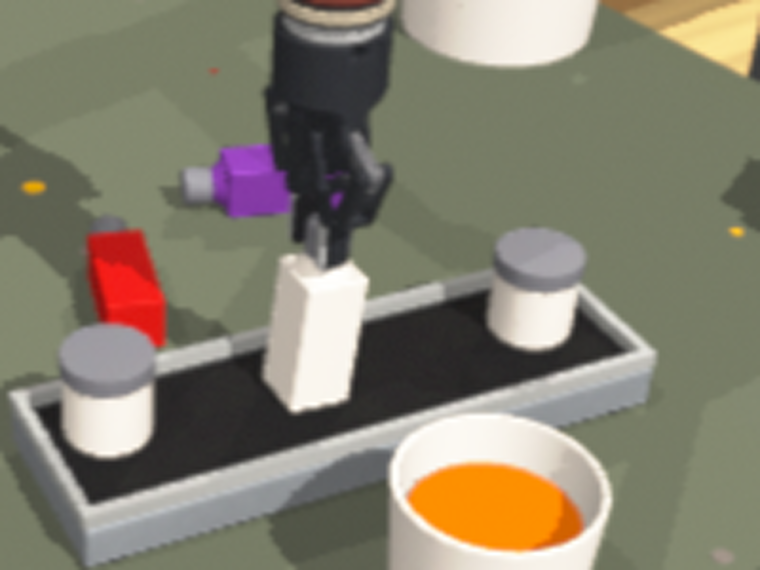

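It looks almost upright. I'll ease the grip a little and let it settle.

Request:
servo_tool(
  deltas=[
    [[31.8, 0, 0, 0, 0], [32.5, 0, 0, 0, 0], [33.5, 0, 0, 0, 0], [35, 0, 0, 0, 0]],
  ],
)

```text
time: 11.45
tool_pos: [0.5376, 0.1384, 0.1755]
tool_rot: [-0.0, 0.766, 0.643, -0.001]
contact_force: [0.3, 0.1, 0.4]
gripper_width: 0.408
```

```bash
python3 look.py s12; python3 -c "
from h import *
for z in(.04,.144):
  p=proj('scene',[.536,.135,z]);print((p-[270,150])*3.8)"
```

```text
11.45 [0.5376 0.1384 0.1755] [0.3 0.1 0.4] [0.05 0.02 0.01] 34.84
[301.7338968 386.7389661]
[309.65713854 267.11467175]
```

View pics/s12.png

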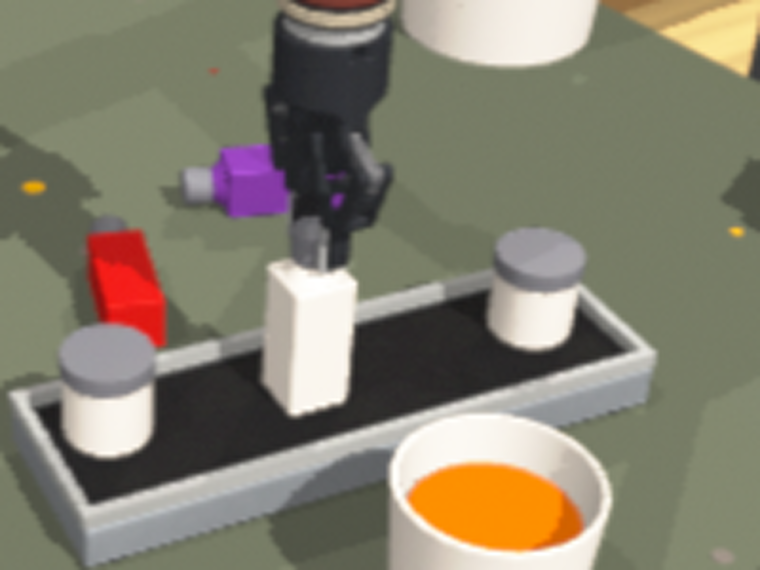

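It settled flat; the vertical edges in the crop lean only as perspective predicts. Opening and withdrawing straight up.

Request:
servo_tool(
  deltas=[
    [[55, 0, 0, 0, 0], [55, 0, 0, 0, 0], [55, 0, 0, 0, 0]],
  ],
)

```text
time: 11.88
tool_pos: [0.5381, 0.1383, 0.1763]
tool_rot: [-0.0, 0.766, 0.643, -0.0]
contact_force: [-0.2, 0.1, 0.4]
gripper_width: 0.643
```

Request:
servo_tool(
  deltas=[
    [[55, 0, 0, 20, 0], [55, 0, 0, 60, 0], [55, 0, 0, 100, 0], [55, 0, 0, 120, 0], [55, 0, 0, 120, 0]],
  ],
)

```text
time: 12.5
tool_pos: [0.539, 0.1385, 0.2988]
tool_rot: [0.001, 0.766, 0.643, 0.002]
contact_force: [0.4, -0.8, 0.4]
gripper_width: 0.647
```

Request:
servo_tool(
  deltas=[
    [[20, 0, -40, 0, 0], [0, 0, -90, 0, 0], [0, 0, -140, 0, 0], [0, 0, -190, 0, 0], [0, 0, -240, 0, 0]],
  ],
)

```text
time: 13.12
tool_pos: [0.5371, -0.1029, 0.2937]
tool_rot: [-0.002, 0.766, 0.643, -0.001]
contact_force: [0.9, -0.7, -0.6]
gripper_width: 0.003
```

```bash
python3 look.py s13
python3 - <<'E'
from h import *
t=grab_frame("top");crop(t,130,150,230,140,3.4,"pics/t13.png")
crop(t,400,120,120,160,3.7,"pics/tl13.png")
E
```

```text
13.12 [ 0.5371 -0.1029  0.2937] [ 0.9 -0.7 -0.6] [-0.07  0.01  0.03] 0.28
```

View pics/s13.png

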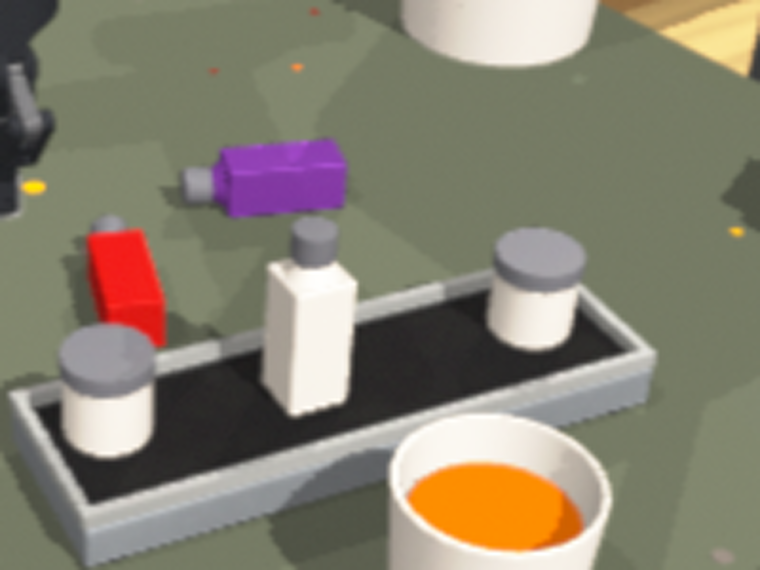

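View pics/t13.png

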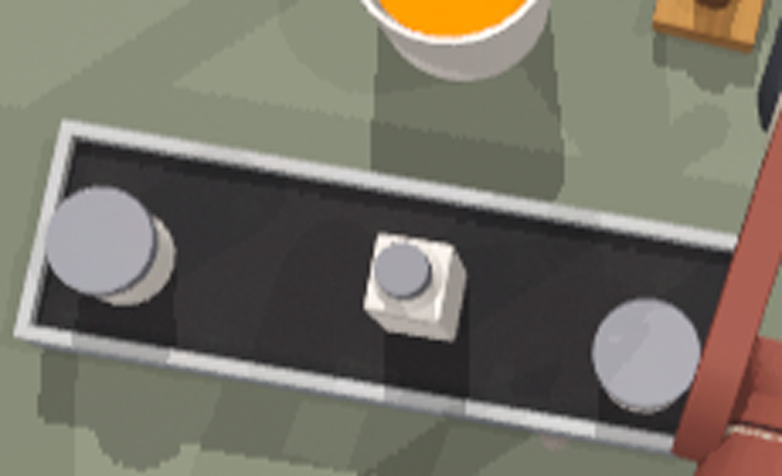

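The bottle stands free, with its cap at top crop (402,270) and scene crop (315,230), and both pots are where they were. I'll check its pose numerically and bring the shut fingers over the pad, target (0.515, -0.299).

Request:
servo_tool(
  deltas=[
    [[0, -5, -45, 0, 0], [0, -11, -90, 0, 0], [0, -16, -135, 0, 0], [0, -22, -180, 0, 0], [0, -22, -196, 0, 0]],
  ],
)

```text
time: 13.85
tool_pos: [0.5153, -0.2985, 0.2941]
tool_rot: [-0.002, 0.766, 0.642, -0.0]
contact_force: [0.1, 0.6, -0.2]
gripper_width: 0.004
```

Request:
servo_tool(
  deltas=[
    [[0, 0, 0, -40, 0], [0, 0, 0, -75, 0], [0, 0, 0, -90, 0], [0, 0, 0, -90, 0]],
  ],
)

```text
time: 14.35
tool_pos: [0.5158, -0.2964, 0.2047]
tool_rot: [-0.002, 0.765, 0.644, -0.0]
contact_force: [-0.3, -0.2, 1.3]
gripper_width: -0.001
```

Run:
```python
from h import *
print("captop",tri((402/3.4+130,270/3.4+150),(315/3.8+270,228/3.8+150)), plane("top",(402/3.4+130,270/3.4+150),.18))
s=state();print(s["time"],s["tool_pos"],s["contact_force"])
c=grab_frame("scene");crop(c,150,210,130,170,3.4,"pics/l1.png")
t=grab_frame("top");crop(t,400,110,130,170,3.4,"pics/l1t.png")
```

```text
captop (array([0.53589944, 0.1355022 , 0.17531838]), np.float64(0.0031287476671095606)) [0.53428208 0.13366004 0.18      ]
14.35 [ 0.51580328 -0.29640996  0.20474731] [-0.27030549 -0.17108993  1.26477705]
```

View pics/l1.png

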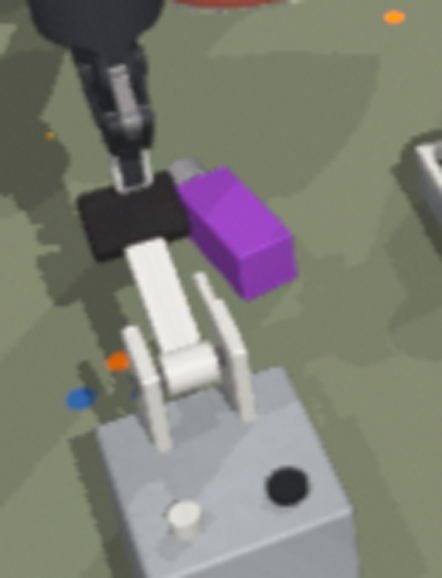

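View pics/l1t.png

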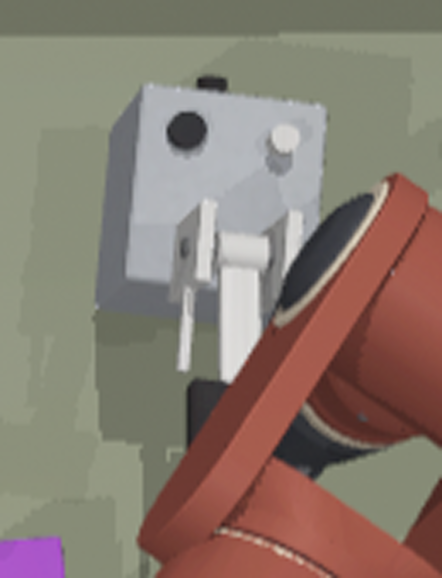

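The fingertips at crop (130,187) are over the pad. Pressing in small steps while watching the force.

Request:
servo_tool(
  deltas=[
    [[0, 0, -1, -4, 0], [0, 0, -1, -8, 0], [0, 0, -1, -12, 0], [0, 0, -1, -12, 0]],
  ],
)

```text
time: 14.95
tool_pos: [0.5162, -0.2988, 0.1946]
tool_rot: [0.0, 0.766, 0.643, -0.0]
contact_force: [0.2, 0.5, 2.6]
gripper_width: 0.004
```

Request:
servo_tool(
  deltas=[
    [[0, 0, 0, -4, 0], [0, 0, 0, -7, 0], [0, 0, 0, -10, 0], [0, 0, 0, -10, 0]],
  ],
)

```text
time: 15.45
tool_pos: [0.516, -0.2988, 0.1841]
tool_rot: [-0.0, 0.766, 0.643, -0.0]
contact_force: [-1.1, -0.4, 3.6]
gripper_width: -0.001
```

Request:
servo_tool(
  deltas=[
    [[0, 0, 0, -3, 0], [0, 0, 0, -6, 0], [0, 0, 0, -10, 0], [0, 0, 0, -10, 0]],
  ],
)

```text
time: 15.95
tool_pos: [0.516, -0.2987, 0.1742]
tool_rot: [-0.0, 0.766, 0.643, -0.0]
contact_force: [-2.3, -0.4, 4.9]
gripper_width: -0.001
```

```bash
cat > l.py <<'E'
import sys
from h import *
s=state();print(s["time"],s["tool_pos"],s["contact_force"],s["ft_torque"])
c=grab_frame("scene");cv2.imwrite("pics/full%s.png"%sys.argv[1],c[:,:,::-1]);crop(c,160,240,100,110,5.4,"pics/%s.png"%sys.argv[1])
for n in range(4): pass
E
python3 l.py l2
```

```text
15.95 [ 0.51598925 -0.29865623  0.17423389] [-2.30528575 -0.38802399  4.94433842] [-0.02297822  0.45389204  0.00574936]
```

View pics/l2.png

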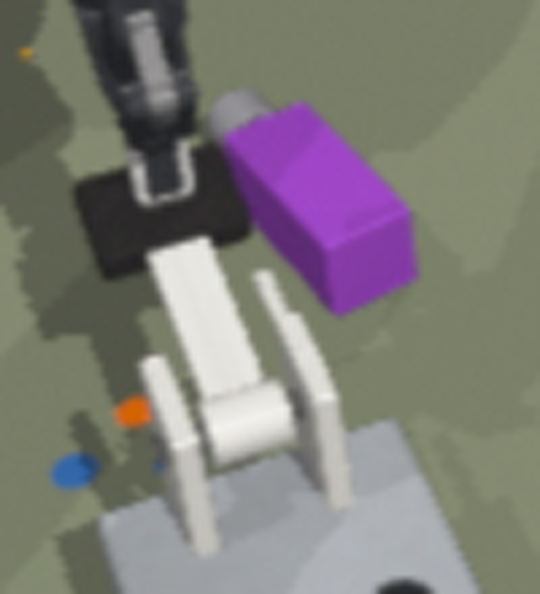

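Request:
servo_tool(
  deltas=[
    [[0, 0, 0, -3, 0], [0, 0, 0, -6, 0], [0, 0, 0, -9, 0], [0, 0, 0, -12, 0], [0, 0, 0, -12, 0]],
  ],
)

```text
time: 16.62
tool_pos: [0.5155, -0.2986, 0.1624]
tool_rot: [-0.001, 0.766, 0.643, -0.001]
contact_force: [-4.5, -0.5, 6.4]
gripper_width: 0.0
```

Request:
servo_tool(
  deltas=[
    [[0, 0, 0, -2, 0], [0, 0, 0, -4, 0], [0, 0, 0, -4, 0], [0, 0, 0, -4, 0]],
  ],
)

```text
time: 17.12
tool_pos: [0.5155, -0.2986, 0.1587]
tool_rot: [-0.001, 0.766, 0.643, -0.001]
contact_force: [-5.1, 0.3, 7.2]
gripper_width: 0.005
```

```bash
python3 l.py l3
```

```text
17.125 [ 0.51552133 -0.29863437  0.15867899] [-5.0769318   0.33074648  7.19944209] [0.08228585 0.84173594 0.02579454]
```

View pics/l3.png

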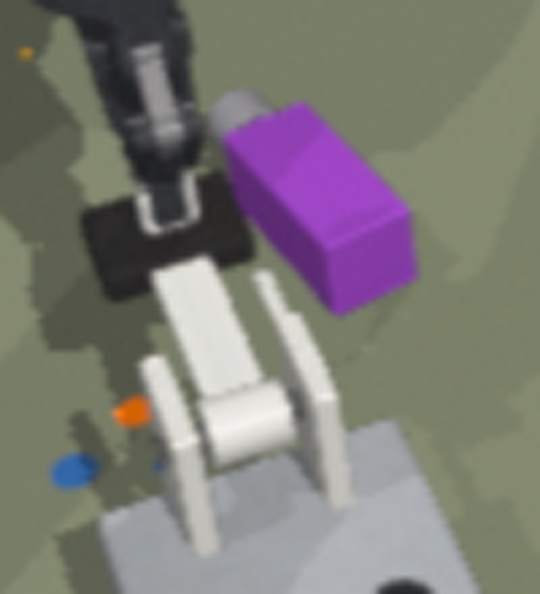

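Run:
```python
from h import *
np.set_printoptions(precision=1,suppress=True)
A=np.array([.630,-.319,.130]);ps=np.radians(-9.8)
x=np.array([np.cos(ps),np.sin(ps),0]);y=np.array([-x[1],x[0],0]);z=np.array([0,0,1.])
def P(q,lx,ly,lz):
    b=.3-q # raised angle
    X=x*np.cos(b)-z*np.sin(b);Z=z*np.cos(b)+x*np.sin(b)
    p=proj("scene",A+X*lx+y*ly+Z*lz);return (p-[160,240])*5.4
for q in(0,.15,.25,.3,.35,.45):
    print(q,*[P(q,*c) for c in[(-.091,.031,.009),(-.091,-.031,.009),(-.139,-.031,.009),(-.139,.031,.009)]], "bot", P(q,-.091,-.031,-.007),P(q,-.091,.031,-.007))
print("ptr",[(proj("scene",A+x*d+y*.03)-[160,240])*5.4 for d in(-.075,-.03)])
im=cv2.imread("pics/scene0.png")[:,:,::-1];crop(im,160,240,100,110,5.4,"pics/l0.png")
```

```text
0 [253.8 192.8] [ 96.5 236.3] [ 66.8 139.3] [220.9  98.9] bot [100.5 257.9] [255.8 214.5]
0.15 [255.3 210.8] [ 99.8 254.2] [ 72.5 168.7] [224.1 128.3] bot [105.2 280. ] [258.9 236.6]
0.25 [257.1 224.8] [102.6 268.2] [ 77.3 191. ] [227.3 150.6] bot [108.9 296.5] [261.7 252.9]
0.3 [258.2 232.3] [104.2 275.8] [ 79.9 202.9] [229.2 162.4] bot [110.9 305.2] [263.3 261.6]
0.35 [259.5 240.2] [106.  283.7] [ 82.7 215.2] [231.3 174.6] bot [113.  314.2] [265.  270.5]
0.45 [262.4 256.9] [109.8 300.5] [ 88.7 241.1] [236.1 200.3] bot [117.5 332.9] [268.8 289. ]
ptr [array([268.7, 274. ]), array([298.4, 346. ])]
```

View pics/l0.png

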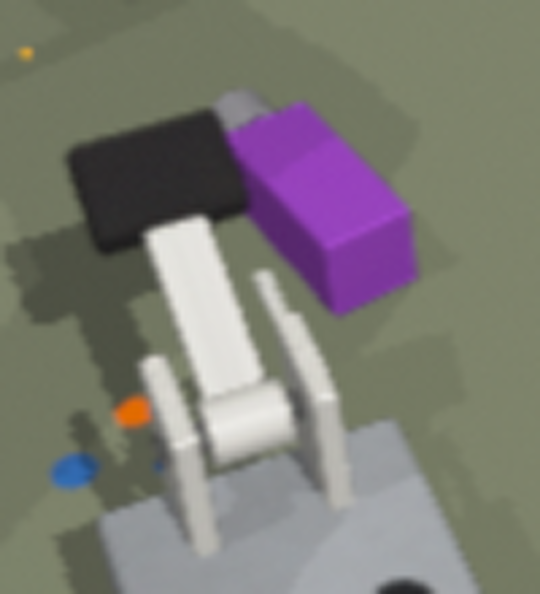

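Run:
```python
from h import *
def g(f):
    im=cv2.imread(f);return cv2.resize(im[240:350,160:260],None,fx=5.4,fy=5.4,interpolation=cv2.INTER_CUBIC).max(2).astype(float)
a=g("pics/scene0.png");b=g("pics/fulll3.png")
for cols in (range(112,145,8),):
  for im in(a,b):
    r=[]
    for c in cols:
        col=im[:,c]; d=np.where(col[100:330]<60)[0]+100
        r.append((int(d.min()),int(d.max())))
    print(r)
# line fits of lever right edge & pointer
for c in (165,205,230,245):
    for im in (a,b):
        col=im[:,c];d=np.where(col[100:330]<60)[0]+100;print(c,d.min(),d.max(),end=" | ")
    print()
# horizontal: left edge of pad
for im in(a,b):
    m=(im<60).astype(np.uint8);m[330:]=0;m[:, 300:]=0
    cn=max(cv2.findContours(m,0,1)[0],key=cv2.contourArea)[:,0]
    print("leftmost",cn[cn[:,0].argmin()],"bottom",cn[cn[:,1].argmax()],"right", cn[cn[:,0].argmax()])
```

```text
[(138, 254), (137, 252), (135, 249), (132, 247), (130, 228)]
[(100, 300), (100, 301), (100, 298), (100, 296), (146, 293)]
165 125 218 | 165 155 262 | 
205 112 212 | 205 177 250 | 
230 158 216 | 230 194 264 | 
245 193 208 | 245 225 260 | 
leftmost [ 69 157] bottom [103 255] right [246 206]
leftmost [36  0] bottom [161 220] right [202 142]
```

By the pad edge in the scene picture the lever is at about 0.29–0.31 rad: the edge moved 49–52 crop px, against 49 predicted at level. The tip height of 0.1397 against 0.139 agrees. A last half-millimetre, a hold, and a check of the whole scene.

Request:
servo_tool(
  deltas=[
    [[0, 0, 0, -0.5, 0], [0, 0, 0, -0.5, 0], [0, 0, 0, -0.5, 0], [0, 0, 0, -0.5, 0], [0, 0, 0, -0.5, 0]],
  ],
)

```text
time: 17.8
tool_pos: [0.5155, -0.2986, 0.1582]
tool_rot: [-0.001, 0.766, 0.643, -0.001]
contact_force: [-5.4, 0.8, 7.3]
gripper_width: -0.002
```

```bash
python3 l.py l4;python3 - <<'E'
from h import *
t=grab_frame("top");cv2.imwrite("pics/topend.png",t[:,:,::-1])
E
```

```text
17.8 [ 0.51550413 -0.29864955  0.15821638] [-5.44316376  0.75476996  7.26941191] [0.07283897 0.85211018 0.0093406 ]
```

View pics/fulll4.png

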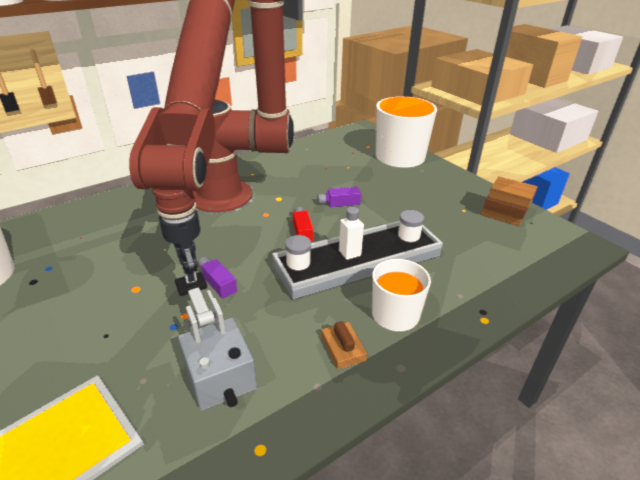

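View pics/topend.png

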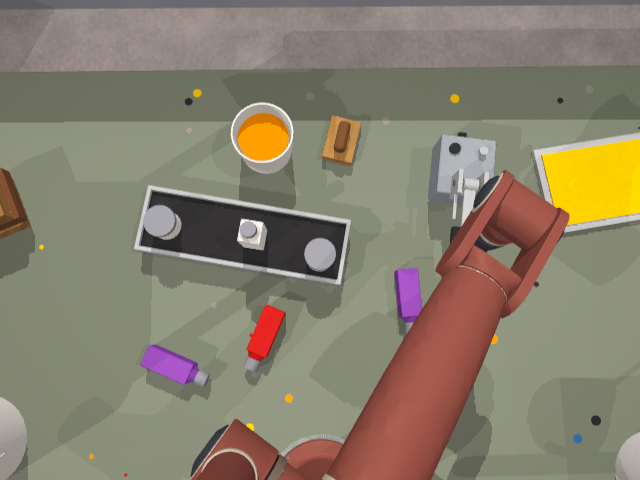

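The bottle stands at top (251,232) and scene (351,235). The pots, block and tub have not moved, and the fingers hold the lever level. Handing in.

```bash
python3 -c "
from plant import *
print(job_done())"
```

```text
the job is handed in; nothing more can be done
None
```

I stood the white bottle upright between the two pots and let go of it, then pressed the lever pad down to level. The job was handed in at about 18 s with the lever still held there.

**Bottle:** I gripped it lightly by the cap, let it swing upright in the pads, and squared it on the deck. After release it stood free at about (0.536, 0.135). Two views put its cap top at 0.175 m, against 0.180 m expected. My two-view heights mostly read 2 to 11 mm low.

**Lever:**

| Check | Reading | Expected at level |
|---|---|---|
| Fingertip height | 0.139 m | 0.139 m |
| Pad edge in the scene picture (before the last 0.5 mm) | about 0.29–0.31 rad | 0.30 rad |
| Vertical force | 7.3 N | 8–9 N |

The force disagrees slightly. There was also about 5 N of sideways friction on the fingers and about 1 N of sensor noise. I trusted the height and the picture, and the lever never came near its stop.

**Everything else:** The last pictures show the pots, block and tub where they were. I saw no force above about 9 N in the readings taken after each move.

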